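# Clamp the honey jar with the cam lever

## Robot

A 7-joint arm with a two-finger parallel gripper is mounted at the origin on a cart in front of the work surface, level with it; the furniture and walls round the work are solid. World frame = base frame: x ahead of the robot, y to its left, z up, the work surface at z = 0. Lengths are in m, angles in rad, forces in N, time in s.
With the tool pointing down it reaches from about 0.4 to 0.925 m from the base axis. Payload 5.6 kg.
Tool frame: the origin (TCP) lies midway between the tips of the shut fingers; the grasp point (between the pads) lies bot.grip_point_offset behind it (bot.grip_point_offset is the distance from the TCP to the grasp point, in m); z points along the fingers, y is the line along which they close (so a half turn about z gives the same grasp; the last joint's range is limited). The gripper opens to 85 mm and grips with 20 to 120 N. Pads are 22 mm wide; open, the fingers measure 114 mm over their backs; the gripper's body (76 mm by 85 mm) begins 54 mm behind the grasp point. The pads swing forward as they close: fully open they stand 13 mm farther back than shut.
Start: joints at [-1.298, 0.468, -0.012, 1.603, 0.006, 1.071, -0.056], TCP at [0.202, 0.618, 0.211] pointing down, gripper open.
Joint ranges: [-2.53, 2.53], [-0.31, 2.02], [-1.57, 1.55], [0.28, 2.44], [-1.29, 4.43], [0.15, 1.84], [-2.92, 2.92]. Speed limits (rad/s): [2.57, 2.57, 3.14, 3.14, 3.14, 3.14, 3.14].

## Interface

Orientations are given as [roll, pitch, yaw] about the fixed x, y, z axes, in that order (R = Rz(yaw) Ry(pitch) Rx(roll)).
In Python, from rig import bot, grab_frame, get_calibration gives the robot as it stands.
- The arm moves only by the tool move_arm, never from a script. Its argument "plan" is a list of rows, each a list of 7 numbers: the shift along the tool's x, y, z as a fraction of full scale, then the turn, a rotation vector about the tool's x, y, z as a fraction of full scale, then the opening, from -1 (shut) to 1 (fully open). In form: [[x, y, z, ax, ay, az, fingers], ...]. A call has 1 to 12 rows; each row is the pose to reach, as a shift and turn from the pose commanded when the call began, along the tool's axes at that moment; what a row does not reach only later rows make up. Full scale, the value 1, is 40 cm for a shift and 30 degrees for a turn. A row lasts 1/10 s, in which the tool goes at most 50 mm and 8.59 degrees, less where a joint would pass 70% of its speed; a pose out of reach is approached as far as the arm can. A call with a number of a shift or a turn outside -1 to 1 is refused whole. A call with a gripper value outside its range is refused whole. The fingers move at their own pace and stop on an object; "grip_force" is the grip in N (left out, the last holds). Time passes only in rows, so rows that repeat a pose let the fingers close. It gives the time, the measured TCP pose, the force, the opening and the grip force at its end, in the units of the state.
- bot.sense(): the state, without advancing time (a new reading comes with each control period).
- grab_frame(name): name is "scene" or "top"; returns the picture (480x640x3 uint8, red, green, blue); there is no depth.
- get_calibration(name): a dict with "fovy" (degrees; the focal length in pixels is half the picture's height over the tangent of half this angle, whatever the lens; pixels are square), "cx", "cy" (the principal point, pixels), "k1" (the pictures are not rectified: a ray, as slopes to the right and down, at radius r is drawn at 1 + k1 r^2 times it, then the intrinsics apply), "R" (3x3) and "t" (3): a world point X has camera coordinates R X + t. Camera axes: x right, y down, z forward; pixel columns grow to the right and rows downward; lengths in m; the calibration is good to about 2 mm. A picture is of the moment at which its call begins. get_calibration takes no time and is no camera call.
- bot.sign_off(): hands the job in; it is judged then, once.
The state is a dict: "time": time; "joint_pos": joint angles; "joint_velocities": joint speeds; "joint_efforts": joint torques, N m; "tool_pos": TCP position; "eef_rot": TCP orientation; "wrist_force": force on the tool from outside, world axes, zero at the start; "moment": the same for the moment, N m; "opening": finger opening in m; "finger_force": force on a finger pad.
Only numpy, scipy, OpenCV 4.12 (cv2) and the standard library are available. Lean on these libraries where they do the work, as an engineer would, in place of code of your own. Each camera call takes 0.05 s, during which the arm holds its last target. There are 200 camera calls.

## Task

Two identical cam clamps stand on the table and the open honey jar stands in one of them. Lock that clamp so that the jar is held fast for stirring: turn its T-shaped lever a quarter turn clockwise (seen from above), all the way to its stop, so that the lever lies square across the clamp. Keep the jar upright, leave the empty clamp open, and let go of the lever.

Things in the scene. Friction and masses are not known exactly. Their poses are not given: they have to be found in the camera images.
- cam_grip (a point): Grip point on the lever of the clamp HOLDING THE JAR: centre of a steel bar 64 long, 14 wide, 30 mm high, 71 mm above the table (bar top 86, underside 56), on the upright turning axis. x runs along the bar, at the jar when open; z up. Grip across the 14 mm. Within 60 mm of the axis nothing else is over 45 mm high; jar wall about 65 mm from the axis, jar rim 100 mm above the table.
- cam (a joint): Angle (rad) of that lever: 0 = open, bar lengthwise of the clamp (starts 0 to 0.1); grows as it turns clockwise seen from above; 1.57 = locked, bar square across the clamp, hard stop. It drives the sliding jaw 14 mm to squeeze the jar (3 to 12 N) against the fixed V jaw. Needs under 0.25 N m; stays where it is left.
- jaw: Sliding, sprung flat jaw (56 mm wide, rubber face) between lever and jar, of the clamp that holds the jar; moved by the lever only. Its origin is at table height on the lever's axis when open and shifts towards the jar with the jaw.
- jar: Open clear honey jar, 69 mm across and 88 mm high, loose, standing upright on the clamp's 12 mm base plate between the sliding flat jaw and the fixed V jaw, with a few mm of play. Origin at the centre of its underside, z axis up.
- spare_cam (a joint): Angle in rad of the same lever on the other, empty clamp (identical in shape; either clamp may be the left one). It starts at 0 to 0.1 (open) and must stay open.
Things that resemble listed ones, but are neither listed nor needed, are in the scene too. Leave any turquoise look-alike of the jar alone.

How it is judged:
At the end, for the whole second after the job is handed in: The lever of the clamp that holds the jar is turned to within 10 degrees of its stop (above 1.40 rad), its sliding jaw presses on the jar with more than 1 N, the jar is at rest and upright within 0.1 rad, and the empty clamp's lever is still open (below 0.3 rad) (value of joint cam above 1.4 rad and contact force between jaw and jar above 1 N and angle between jar's own z axis and vertical below 0.1 rad and linear speed of jar below 0.02 m/s and value of joint spare_cam below 0.3 rad); the robot touches nothing.
It fails at once if the empty clamp's lever is turned (value of joint spare_cam above 0.5 rad).
It fails at once if the jar is tipped (angle between jar's own z axis and vertical above 0.35 rad).
It also fails if it takes over 29 s, if anything falls off the work surface, if the arm or the gripper's body presses on something with over 40 N, if the wrist force passes 120 N, or if a joint passes its speed limit or range.

## Working session

There is one attempt and no reset: what is moved stays moved. The work goes in short steps, Python scripts to look and compute and a tool call to move; the robot and the scene stay as the last step left them, time stands still between calls to the robot, and variables do not carry over. Pictures are saved under pics/ and viewed, at most 10 in all, crops included, and the job is handed in when it is done.

Besides the shell and the picture viewer there is one more tool, called by a JSON object that holds its "fn" and its "kwargs". move_arm: Moves the arm, as the interface text tells. Its arguments: {"type":"object","properties":{"plan":{"type":"array","items":{"type":"array","items":{"type":"number","minimum":-1,"maximum":1}}},"grip_force":{"type":"number"}},"required":["plan"]}

```bash
mkdir -p pics
python3 - <<'E'
from rig import bot, grab_frame, get_calibration
import cv2
for n in("scene","top"):
    cv2.imwrite(f"pics/{n}0.png",grab_frame(n)[:,:,::-1])
    print(n,get_calibration(n))
s=bot.sense();print(s,bot.grip_point_offset)
E
```

```text
scene {'fovy': 42.10408484636468, 'cx': 315.6960965753064, 'cy': 242.58280734720628, 'k1': 0.021529387928293165, 'R': array([[ 0.7488203 , -0.66277049, -0.00185488],
       [-0.50778704, -0.57191173, -0.64425872],
       [ 0.42593484,  0.48337589, -0.76480538]]), 't': array([-0.34958181,  0.35031425,  0.983151  ])}
top {'fovy': 56.89901314429188, 'cx': 323.16383208332616, 'cy': 240.0303102625682, 'k1': 0.011314525841223942, 'R': array([[-0.02247931, -0.99973656, -0.00463591],
       [-0.99859524,  0.02267571, -0.04788913],
       [ 0.04798163,  0.00355289, -0.9988419 ]]), 't': array([0.06564244, 0.48960222, 0.88971818])}
{'time': 0.1, 'joint_pos': array([-1.29800782,  0.4683147 , -0.01161643,  1.60355358,  0.00600071,
        1.07137059, -0.05630835]), 'joint_velocities': array([-0.00033084, -0.00055678,  0.00042782, -0.00166884,  0.00058922,
        0.00026993,  0.00182846]), 'joint_efforts': array([ 4.35770698e-04, -5.33523881e+01,  2.14211864e-02, -2.51964766e+01,
        1.15240717e-02,  4.29996435e-03,  1.62301183e-05]), 'tool_pos': array([0.20175774, 0.61732784, 0.21010787]), 'eef_rot': array([-3.13998481e+00,  1.10418828e-04,  2.82574404e+00]), 'wrist_force': array([-0.15708614, -0.42897673, -0.22896377]), 'moment': array([ 0.02522466, -0.04263783,  0.00563468]), 'finger_force': 0.0, 'opening': 0.08506813318507227} 0.0187
```

View pics/scene0.png

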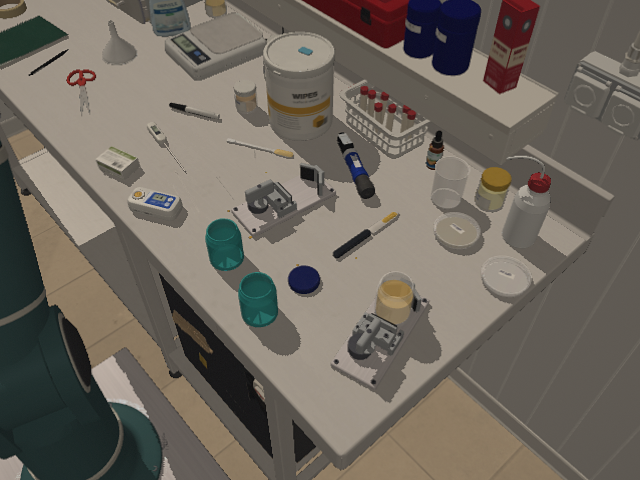

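View pics/top0.png

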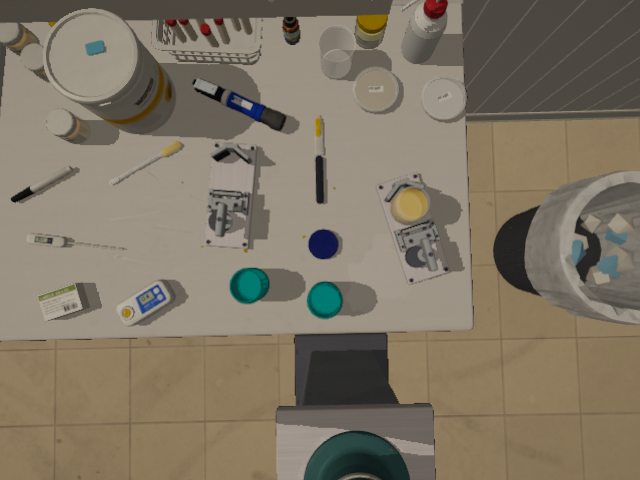

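The jar with honey stands in the right-hand clamp: in the top view the jar is near (410,205) and the lever near (422,250). In the scene view the lever is near (372,335). The empty clamp is on the left, near (230,195) in the top view. Next I'll zoom in on the lever.

Run:
```python
import cv2,numpy as np
a=cv2.imread("pics/top0.png")[165:290,365:460]; b=cv2.imread("pics/scene0.png")[265:395,325:440]
a=cv2.resize(a,None,fx=4.4,fy=4.4,interpolation=cv2.INTER_CUBIC)[:550]; b=cv2.resize(b,None,fx=3.3,fy=3.3,interpolation=cv2.INTER_CUBIC)
c=np.zeros((560,800,3),np.uint8);c[:a.shape[0],:a.shape[1]]=a;c[:b.shape[0],419:419+b.shape[1]]=b[:,:381]
cv2.imwrite("pics/zoom.png",c)
```

```text
(no output)
```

View pics/zoom.png

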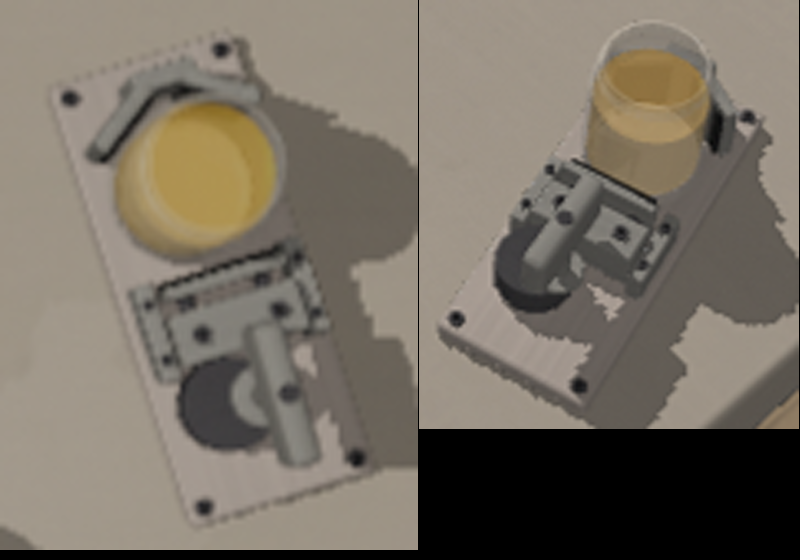

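The zoom shows the lever bar with a dark dot at its turning axis: zoom (290,393) in the top view and (565,217) in the scene view. It also shows the four plate screws, which give the clamp's yaw.

```bash
cat > h.py <<'E'
import numpy as np,cv2
from rig import bot,grab_frame,get_calibration
def ray(n,p):
    c=get_calibration(n);f=240/np.tan(np.radians(c["fovy"]/2))
    d=(np.array(p,float)-[c["cx"],c["cy"]])/f;s=d.copy()
    for _ in range(10): s=d/(1+c["k1"]*(s@s))
    R=c["R"];return -R.T@c["t"],R.T@np.r_[s,1]
def onz(n,p,z):
    o,d=ray(n,p);return o+d*(z-o[2])/d[2]
def tri(p,q):
    o,d=ray("top",p);o2,e=ray("scene",q)
    k=np.linalg.lstsq(np.c_[d,-e],o2-o,rcond=None)[0]
    a,b=o+d*k[0],o2+e*k[1];return (a+b)/2,np.linalg.norm(a-b)
E
python3 - <<'E'
from h import *
np.set_printoptions(precision=4,suppress=True)
T=lambda x,y:(365+x/4.4,165+y/4.4)
S=lambda x,y:(325+(x-419)/3.3,265+y/3.3)
print("dot",tri(T(290,393),S(565,217)),onz("top",T(290,393),.086),onz("scene",S(565,217),.086))
sc=[onz("top",T(*p),.013) for p in [(70,98),(222,50),(357,457),(204,508)]]
sw=[onz("scene",S(*p),.013) for p in [(748,117),(579,385),(457,318)]]
print(np.array(sc),np.array(sw))
m=(sc[0]+sc[1]-sc[2]-sc[3])/2;print("yaw clamp",np.arctan2(m[1],m[0]),m, "width",np.linalg.norm(sc[0]-sc[1]))
a,b=onz("top",T(263,330),.086),onz("top",T(302,458),.086);print("bar",a,b,np.linalg.norm(a-b),np.arctan2(*(a-b)[1::-1]),(a+b)/2)
print("base mid",sum(sc)/4)
print("spare",onz("top",(228,200),.05))
E
```

```text
dot (array([ 0.4566, -0.1461,  0.0849]), np.float64(0.0008444862228687958)) [ 0.4562 -0.1456  0.086 ] [ 0.4564 -0.1468  0.086 ]
[[ 0.5961 -0.0658  0.013 ]
 [ 0.6168 -0.1369  0.013 ]
 [ 0.4269 -0.1927  0.013 ]
 [ 0.4051 -0.1218  0.013 ]] [[ 0.6165 -0.139   0.013 ]
 [ 0.4264 -0.194   0.013 ]
 [ 0.4057 -0.1238  0.013 ]]
yaw clamp 0.28556846780104495 [0.1905 0.0559 0.    ] width 0.0740995911975173
bar [ 0.4832 -0.1351  0.086 ] [ 0.4287 -0.1497  0.086 ] 0.05639937626789726 0.2620663432383264 [ 0.4559 -0.1424  0.086 ]
base mid [ 0.5112 -0.1293  0.013 ]
spare [0.5718 0.239  0.05  ]
```

The two views agree: the lever axis is at about (0.456, -0.146), and the triangulated height of 0.085 matches the 0.086 bar top. Clamp yaw is about 0.286 and bar yaw about 0.25 to 0.27. I'll approach with tool yaw 3.39 (= 0.25 + π), which leaves wrist room for the clockwise turn, and go by way of (0.45, 0.25).

{"fn": "move_arm", "kwargs": {"plan": [[-0.874,-0.68,0,0,0,-0.5,0.2],[-0.874,-0.68,0,0,0,-0.5,0.2],[-0.874,-0.68,0,0,0,-0.5,0.2],[-0.874,-0.68,0,0,0,-0.5,0.2],[-0.874,-0.68,0,0,0,-0.5,0.2],[-0.874,-0.68,0,0,0,-0.5,0.2],[-0.874,-0.68,0,0,0,-0.5,0.2],[-0.874,-0.68,0,0,0,-0.5,0.2],[-0.874,-0.68,0,0,0,-0.5,0.2],[-0.874,-0.68,0,0,0,-0.5,0.2],[-0.874,-0.68,0,0,0,-0.5,0.2],[-0.874,-0.68,0,0,0,-0.5,0.2]]}}

```text
time: 1.3
tool_pos: [0.4488, 0.2519, 0.2108]
eef_rot: [3.141, -0.001, 3.09]
wrist_force: [0.3, 0.7, 0.6]
opening: 0.0515
finger_force: 0.0
```

```bash
cat >> h.py <<'E'
from scipy.spatial.transform import Rotation as Ro
def plan(x,y,z,yaw):
    s=bot.sense();A=Ro.from_euler("xyz",s["eef_rot"]);B=Ro.from_euler("xyz",[np.pi,0,yaw])
    print("t",s["time"],s["tool_pos"].round(4),s["eef_rot"].round(3),"j",s["joint_pos"].round(2),"F",s["wrist_force"].round(1),s["opening"])
    print("shift",(A.inv().apply(np.array([x,y,z])-s["tool_pos"])/.4).round(4),"turn",((A.inv()*B).as_rotvec()/np.radians(30)).round(4))
E
python3 -c "
from h import *
plan(.4564,-.146,.17,3.395)"
```

```text
t 1.3 [0.4488 0.2519 0.2108] [ 3.141e+00 -1.000e-03  3.090e+00] j [-0.67  0.24  0.11  1.94 -0.03  0.97  0.97] F [0.3 0.7 0.6] 0.051484248275908584
shift [-0.0708 -0.9925  0.1016] turn [ 0.0007 -0.0014 -0.5833]
```

{"fn": "move_arm", "kwargs": {"plan": [[-0.07,-0.992,0,0,0,-0.583,0.2],[-0.07,-0.992,0,0,0,-0.583,0.2],[-0.07,-0.992,0,0,0,-0.583,0.2],[-0.07,-0.992,0,0,0,-0.583,0.2],[-0.07,-0.992,0,0,0,-0.583,0.2],[-0.07,-0.992,0,0,0,-0.583,0.2],[-0.07,-0.992,0.05,0,0,-0.583,0.2],[-0.07,-0.992,0.1,0,0,-0.583,0.2],[-0.07,-0.992,0.1,0,0,-0.583,0.2],[-0.07,-0.992,0.1,0,0,-0.583,0.2],[-0.07,-0.992,0.1,0,0,-0.583,0.2],[-0.07,-0.992,0.1,0,0,-0.583,0.2]]}}

```text
time: 2.5
tool_pos: [0.4571, -0.1448, 0.1715]
eef_rot: [3.141, 0.001, -2.887]
wrist_force: [0.6, 0.6, 0.6]
opening: 0.0512
finger_force: 0.0
```

```bash
python3 -c "
from h import *
plan(.4564,-.146,.054,3.395)
a=grab_frame('top')[150:300,360:470,::-1];b=grab_frame('scene')[230:400,300:440,::-1]
a=cv2.resize(a,None,fx=3.5,fy=3.5);b=cv2.resize(b,(int(140*525/170),525))
cv2.imwrite('pics/above.png',np.hstack([a,b])[:,:800])"
```

```text
t 2.5 [ 0.4571 -0.1448  0.1715] [ 3.141e+00  1.000e-03 -2.887e+00] j [-0.07  0.23  0.36  2.07 -0.11  0.86  2.17] F [0.6 0.6 0.6] 0.05115592739350692
shift [ 0.0027 -0.0026  0.2936] turn [0.0008 0.002  0.0032]
```

View pics/above.png

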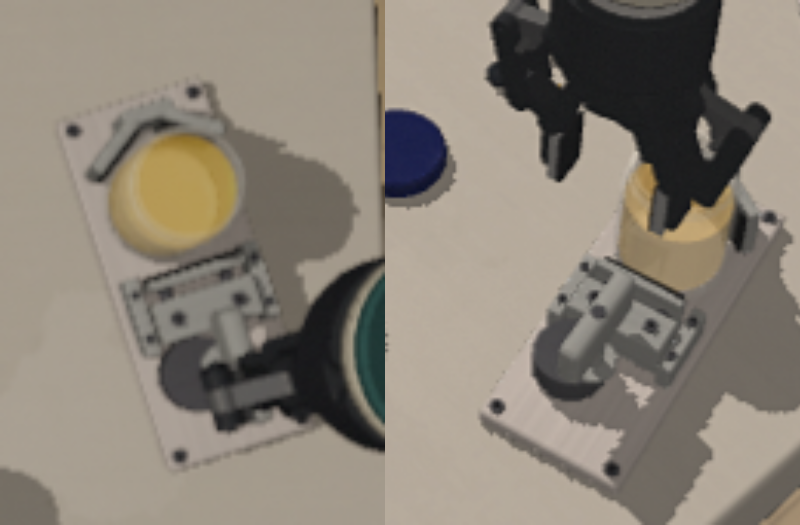

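The open gripper hangs above the bar, with a finger on each side and the jar clear of it (jar near (175,190) in the left crop). I'll descend and close.

{"fn": "move_arm", "kwargs": {"plan": [[0.003,-0.003,0.1,0,0,0,0.2],[0.003,-0.003,0.18,0,0,0,0.2],[0.003,-0.003,0.24,0,0,0,0.2],[0.003,-0.003,0.27,0,0,0,0.2],[0.003,-0.003,0.29,0,0,0,0.2],[0.003,-0.003,0.29,0,0,0,0.2],[0.003,-0.003,0.29,0,0,0,-0.4],[0.003,-0.003,0.29,0,0,0,-1],[0.003,-0.003,0.29,0,0,0,-1],[0.003,-0.003,0.29,0,0,0,-1],[0.003,-0.003,0.29,0,0,0,-1],[0.003,-0.003,0.29,0,0,0,-1]], "grip_force": 40}}

```text
time: 3.8
tool_pos: [0.4552, -0.145, 0.0562]
eef_rot: [3.137, 0.0, -2.888]
wrist_force: [-2.7, 9.4, 10.3]
opening: 0.0124
finger_force: 41.6
```

Gripped: opening is about 13 mm and the pad force 42 N. The 9 N side force means the bar sits slightly towards tool +y, so I'll shift 1.5 mm that way and turn clockwise (positive about tool z) in stages.

{"fn": "move_arm", "kwargs": {"plan": [[0,0.004,0,0,0,0,-1],[0,0.004,0,0,0,0.1,-1],[0,0.004,0,0,0,0.25,-1],[0,0.004,0,0,0,0.4,-1],[0,0.004,0,0,0,0.55,-1],[0,0.004,0,0,0,0.7,-1],[0,0.004,0,0,0,0.85,-1],[0,0.004,0,0,0,1,-1],[0,0.004,0,0,0,1,-1]]}}

```text
time: 4.7
tool_pos: [0.4553, -0.1439, 0.0562]
eef_rot: [3.137, -0.001, 2.869]
wrist_force: [-2.6, 7.1, 9.8]
opening: 0.0128
finger_force: 41.6
```

```bash
python3 -c "
from h import *
plan(.456,-.145,.056,-4.427); s=bot.sense(); print(s['moment'],s['finger_force'])"
```

```text
t 4.7 [ 0.4553 -0.1439  0.0562] [ 3.137e+00 -1.000e-03  2.869e+00] j [-0.12  0.44  0.44  2.15 -0.33  0.61  1.85] F [-2.6  7.1  9.8] 0.01278639464525527
shift [-0.0025 -0.002   0.0005] turn [ 0.006  -0.0061  1.9352]
[ 1.70419019  0.59846675 -0.06776002] 41.57761573791504
```

{"fn": "move_arm", "kwargs": {"plan": [[0,0.003,0,0,0,0.15,-1],[0,0.003,0,0,0,0.3,-1],[0,0.003,0,0,0,0.45,-1],[0,0.003,0,0,0,0.6,-1],[0,0.003,0,0,0,0.75,-1],[0,0.003,0,0,0,0.9,-1],[0,0.003,0,0,0,1,-1],[0,0.003,0,0,0,1,-1]]}}

```text
time: 5.5
tool_pos: [0.4558, -0.143, 0.0562]
eef_rot: [3.138, -0.003, 2.347]
wrist_force: [-1.5, 7.6, 9.7]
opening: 0.0128
finger_force: 41.6
```

```bash
python3 -c "
from h import *
plan(.456,-.145,.056,-4.427); s=bot.sense(); print(s['moment'],s['finger_force'])"
```

```text
t 5.5 [ 0.4558 -0.143   0.0562] [ 3.138e+00 -3.000e-03  2.347e+00] j [-0.23  0.47  0.57  2.16 -0.44  0.63  1.42] F [-1.5  7.6  9.7] 0.012772254852233782
shift [-0.0039 -0.003   0.0004] turn [ 0.0048 -0.007   0.9365]
[ 1.55122982  0.45960583 -0.00883788] 41.601285338401794
```

{"fn": "move_arm", "kwargs": {"plan": [[0,0,0,0,0,0.15,-1],[0,0,0,0,0,0.3,-1],[0,0,0,0,0,0.45,-1],[0,0,0,0,0,0.6,-1],[0,0,0,0,0,0.75,-1],[0,0,0,0,0,0.88,-1],[0,0,0,0,0,0.95,-1],[0,0,0,0,0,1,-1],[0,0,0,0,0,1,-1]]}}

```text
time: 6.4
tool_pos: [0.4566, -0.1426, 0.0562]
eef_rot: [3.139, -0.004, 1.827]
wrist_force: [-0.1, 7.7, 8.6]
opening: 0.0128
finger_force: 42.9
```

```bash
python3 -c "
from h import *
plan(.456,-.145,.056,-4.427); s=bot.sense(); print(s['moment'],s['finger_force'])"
```

```text
t 6.4 [ 0.4566 -0.1426  0.0562] [ 3.139 -0.004  1.827] j [-0.34  0.5   0.71  2.16 -0.55  0.66  1.01] F [-0.1  7.7  8.6] 0.012799941930245336
shift [-0.0054 -0.0031  0.0005] turn [ 0.0049 -0.008  -0.0566]
[1.65994527 0.04298375 0.64233033] 42.91193425655365
```

The z moment jumped to 0.64 N m at yaw 1.827, which is the stop, after 1.57 rad of turn. One more small push, then I'll release with a partial opening and lift.

{"fn": "move_arm", "kwargs": {"plan": [[0,0,0,0,0,0.05,-1],[0,0,0,0,0,0.05,-1],[0,0,0,0,0,0.0,-1],[0,0,0,0,0,0.0,-0.2],[0,0,0,0,0,0.0,0.0],[0,0,0,0,0,0.0,0.0],[0,0,0,0,0,0.0,0.0],[0,0,0,0,0,0.0,0.0]]}}

```text
time: 7.2
tool_pos: [0.4552, -0.1461, 0.0549]
eef_rot: [-3.141, 0.0, 1.821]
wrist_force: [-0.2, 0.0, -0.9]
opening: 0.043
finger_force: 0.0
```

{"fn": "move_arm", "kwargs": {"plan": [[0,0,-0.03,0,0,0,0],[0,0,-0.1,0,0,0,0],[0,0,-0.2,0,0,0,0],[0,0,-0.3,0,0,0,0],[0,0,-0.4,0,0,0,0],[0,0,-0.45,0,0,0,0],[0,0,-0.45,0,0,0,0]]}}

```text
time: 7.9
tool_pos: [0.457, -0.1465, 0.2382]
eef_rot: [3.135, 0.001, 1.822]
wrist_force: [0.5, 0.2, -0.9]
opening: 0.0428
finger_force: 0.0
```

```bash
python3 -c "
from h import *
plan(.45,.1,.24,1.83)"
```

```text
t 7.9 [ 0.457  -0.1465  0.2382] [3.135e+00 1.000e-03 1.822e+00] j [-0.61  0.18  0.97  2.03 -0.18  1.01  0.69] F [ 0.5  0.2 -0.9] 0.042802496847909995
shift [ 0.6013  0.136  -0.004 ] turn [ 0.0125  0.0014 -0.016 ]
```

Moving aside to look.

{"fn": "move_arm", "kwargs": {"plan": [[0.6,0.136,0,0,0,0,0],[0.6,0.136,0,0,0,0,0],[0.6,0.136,0,0,0,0,0],[0.6,0.136,0,0,0,0,0],[0.6,0.136,0,0,0,0,0],[0.6,0.136,0,0,0,0,0],[0.6,0.136,0,0,0,0,0],[0.6,0.136,0,0,0,0,0]]}}

```text
time: 8.7
tool_pos: [0.448, 0.0986, 0.2345]
eef_rot: [-3.14, 0.001, 1.82]
wrist_force: [0.5, -0.5, -0.0]
opening: 0.0429
finger_force: 0.0
```

```bash
python3 -c "
from h import *
a=grab_frame('top')[150:300,360:470,::-1];b=grab_frame('scene')[230:400,300:440,::-1]
a=cv2.resize(a,None,fx=3.5,fy=3.5);b=cv2.resize(b,(int(140*525/170),525))
cv2.imwrite('pics/after.png',np.hstack([a,b])[:,:800])"
```

```text
(no output)
```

View pics/after.png

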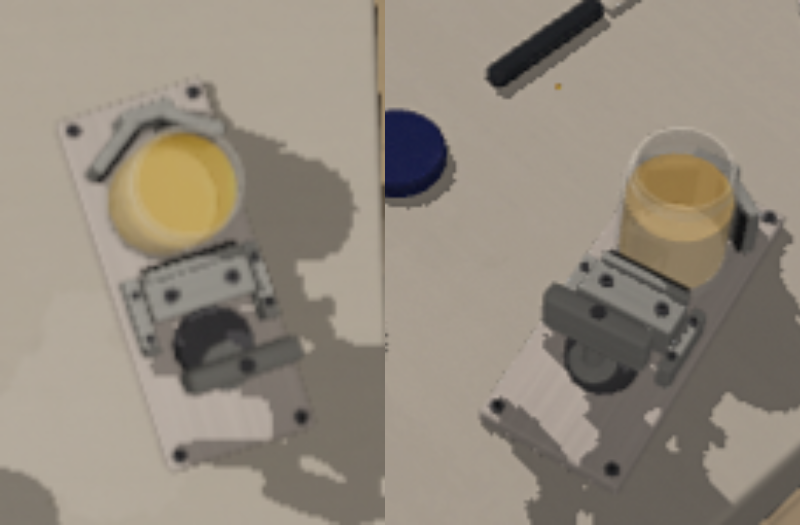

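The lever now lies square across the clamp: its bar runs from (188,382) to (300,350) in the left crop, parallel to the plate's end. The jaw is up against the upright jar and the gripper is clear.

```bash
python3 -c "
from rig import bot
print(bot.sign_off())"
```

```text
the job is handed in; nothing more can be done
None
```

The jar's clamp is locked: its lever was turned a quarter turn clockwise to the stop and let go, the jar stands upright, the empty clamp was not touched, and the job was handed in at about 9 s (no verdict was returned).

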